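# Clip the print shop's key clip back onto its counter eye

## Task

One of the two handled rings pushed handle-first into the pockets on the counter is a snap clip with a sprung gate; the other is a plain closed ring, which stays where it is. Pull the snap clip right out of its pocket, lay it down flat on the counter and let go, then take it up again another way and push its gate against either leg of the steel eye so that the gate gives way, lets the leg in and springs shut behind it. Leave the clip lying flat on the counter round that leg, and do not disturb the things standing about.

Things in the scene. Friction and masses are not known exactly. Their poses are not given: they have to be found in the camera images.
- clip: Snap clip, about 0.16 kg, lying flat: a steel ring with a black handle, flush underneath. Origin on the underside below the middle of the ring's rear bar; x runs from handle to mouth, y sideways, z up (0 on the counter). It starts with its whole handle in its pocket and the ring outside.
- clip_ring (a point): Middle of the clip's ring, at x = 40, y = 0, z = 6 mm of the clip. Round bar 12 mm thick, centre line 6 mm up: rear bar at x = 0, side rails along x at y = -27 and +27 (straight from x = 8 to 72), cut corners, front bar at x = 80. Outside 66 mm wide, front at x = 86; inside 42 mm wide.
- clip_handle (a point): Middle of the clip's handle, at x = -47, y = 0, z = 12 mm of the clip. The handle is a straight bar from x = -92 to -2 mm, 20 mm wide (y) and 24 mm high.
- clip_mouth (a point): Middle of the clip's mouth, the gap in its front bar, at x = 80, y = 1, z = 6 mm of the clip. The gap is open from y = -11 to +14 mm; the gate lies just behind it.
- gate (a joint): Angle of the clip's gate, a round bar 8 mm thick and 37 mm long, hinged about the vertical at x = 70, y = 21 mm of the clip, lying along -y when shut (0). Swings only inward (to the handle), to 1.5 rad; sprung shut (0.05 N m shut, 0.15 at 1 rad). A leg pushed straight in mid-mouth slips past its tip at about x = 30 mm; it takes 3 to 8 N.
- clip_pocket: Fixed grey pocket round the clip's handle: a box 95 mm long (x -47 to +48), 40 mm wide, 36 mm high, open at its -x end and underneath (the handle slides on the counter), inside 26 mm wide and 30 mm high. Origin under its centre. The clip comes out along the pocket's -x, which is the clip's +x at first.
- plain_fob: A plain closed ring on a handle, not to be moved: same sizes and frame as the clip, but its front bar is closed and it has no gate. In the other pocket.
- fob_pocket: The second pocket, the same as the first, holding the plain ring.
- eye: The fixed steel eye: an upside-down U of 10 mm round bar standing on the counter, 110 mm high, its two upright legs 100 mm apart along the eye's y (at y = -50 and +50 mm), closed by a top bar. Origin between the legs, on the counter. The counter round the legs is flat (only thin flanges).
- eye_leg_a (a point): Axis of the eye's leg at y = +50 mm, 6 mm above the counter.
- eye_leg_b (a point): Axis of the eye's leg at y = -50 mm, 6 mm above the counter.
- mouse: Bystander: black computer mouse, 84 mm long (x), 50 mm wide, 33 mm high, loose. Origin under its centre.
- lens: Bystander: black camera lens standing up, 56 mm across, 62 mm high, loose. Origin under its centre.
- cleaner: Bystander: bottle of cleaner, 54 mm across, 150 mm high, loose. Origin under its centre.
- print_box: Bystander: cardboard box of prints, 60 mm (x) by 90 mm (y), 70 mm high, loose. Origin under its centre.
- speaker: Fixed black desk speaker, 90 mm (x) by 80 mm (y), 140 mm high, in the way. Origin under its centre.
- card_reader: Fixed grey card reader, 120 mm (x) by 80 mm (y), 55 mm high, in the way. Origin under its centre.
Things that resemble listed ones, but are neither listed nor needed, are in the scene too. What is shaped like the clip but blue is not meant. What is shaped like the eye but turquoise is not meant.

How it is judged:
By the outcome, as a careful person would: the job done as asked, in the order asked, and still so for the second after the job is handed in, with the robot touching nothing.
It also fails if it takes over 64 s, if anything falls off the work surface, if the arm or the gripper's body presses on something with over 40 N, if the wrist force passes 120 N, or if a joint passes its speed limit or range.

## Robot

A 6-joint arm with a two-finger parallel gripper is mounted at the origin on the work surface. World frame = base frame: x ahead of the robot, y to its left, z up, the work surface at z = 0. Lengths are in mm, angles in rad, forces in N, time in s.
With the tool pointing down it reaches from about 375 to 825 mm from the base axis. Payload 5.5 kg.
Tool frame: the origin (TCP) lies at the very end of the fingers, on their centre line; the grasp point (between the pads) lies 19 mm behind it (robot.hold_point_z is the distance from the TCP to the grasp point, in mm); x points along the fingers, y is the direction in which the jaws open and shut, and the axes are right-handed (so a half turn about x gives the same grasp; the last joint's range is limited). The gripper opens to 85 mm and grips with 20 to 120 N. Pads are 22 mm wide; open, the fingers measure 114 mm over their backs; the gripper's body (76 mm by 85 mm) begins 54 mm behind the grasp point. The pads swing forward as they close: fully open they stand 13 mm farther back than shut.
Start: joints at [-1.286, 0.314, -0.047, 1.21, 0, 1.571], TCP at [168.576, -575.827, 231.299] pointing down, gripper open.
Joint ranges: [-2.67, 2.67], [-0.69, 1.73], [-1.03, 1.25], [-2.08, 2.16], [-1.42, 1.45], [-3.14, 3.14]. Speed limits (rad/s): [2.39, 2.39, 3.01, 3.14, 3.14, 3.14].

## Interface

Orientations are given as a 3x3 rotation matrix whose columns are the frame's x, y, z axes.
In Python, from plant import robot gives the robot as it stands. The module is installed in compiled form; this text tells all that it offers.
- The arm moves only by the tool servo_tool, never from a script. Its argument "commands" is a list that holds one entry, the list of rows, each a list of 6 numbers: the shift along the tool's x, y, z in mm, then the turn, a rotation vector about the tool's x, y, z in rad. In form: [[[dx, dy, dz, rx, ry, rz], ...]]. A call has 1 to 8 rows; each row shifts and turns the commanded pose from where the row before left it, along the tool's axes as they then stand; what a row does not reach is not made up. A row lasts 1/12 s, in which the tool goes at most 41.7 mm and 7.16 degrees, less where a joint would pass 70% of its speed; a pose out of reach is approached as far as the arm can. A call is refused whole if a number of a shift passes 41.7 or a number of a turn 0.125, either way. A call with a gripper value outside its range is refused whole. "jaw" is the opening, from 0 (shut) to 1 (fully open), set as the call begins (left out, the last holds). The fingers move at their own pace and stop on an object; "grip_force" is the grip in N (left out, the last holds). Time passes only in rows, so rows that do not move let the fingers close. It gives the time, the measured TCP pose, the force and the opening at its end, in the units of the state.
- robot.get_obs(): the state, without advancing time (a new reading comes with each control period).
- robot.get_image(name): name is "side" or "top" or "wrist"; returns a dict with "img" (400x640x3 uint8, blue, green, red), "fx", "fy", "cx", "cy" (pixels), "eye" and "rotation" of the camera in the world; the wrist camera has in their place "mount" (4x4, takes a point from camera to tool coordinates, whose origin is the TCP and whose axes are the tool frame's). Camera axes: x right, y down, z forward; pixel columns grow to the right and rows downward; lengths in mm; the calibration is good to about 2 mm. A picture is of the moment at which its call begins: read the wrist's pose just before it. There is no depth.
- robot.finish_job(): hands the job in, once; it reports no verdict.
The state is a dict: "clock": time; "joint_positions": joint angles; "qvel": joint speeds; "effort": joint torques, N m; "position": TCP position; "eef_rot": TCP orientation; "contact_force": force on the tool from outside, world axes, zero at the start; "moment": the same for the moment, N m; "gripper_width": finger opening in mm.
Only numpy, scipy, OpenCV 4.12 (cv2) and the standard library are available. Lean on these libraries where they do the work, as an engineer would, in place of code of your own. Each camera call takes 0.05 s, during which the arm holds its last target. There are 200 camera calls.

## Working session

There is one attempt and no reset: what is moved stays moved. The work goes in short steps, Python scripts to look and compute and a tool call to move; the robot and the scene stay as the last step left them, time stands still between calls to the robot, and variables do not carry over. Pictures are saved under pics/ and viewed, about 8 in all and at most 12, crops included, and the job is handed in when it is done.

Besides the shell and the picture viewer there is one more tool, called after ">>>" by a JSON object that holds its "api" and its "payload", one argument or row to a line. servo_tool: Moves the arm, as the interface text tells. Its arguments: {"type":"object","properties":{"commands":{"type":"array"},"jaw":{"type":"number"},"grip_force":{"type":"number"}},"required":["commands"]}

```bash
mkdir -p pics; cat > h.py <<'E'
import numpy as np, cv2, json
from plant import robot
def grab(n, tag):
    o=robot.get_obs(); d=robot.get_image(n)
    if n=="wrist":
        T=np.eye(4);T[:3,:3]=o["eef_rot"];T[:3,3]=o["position"]
        M=T@np.array(d["mount"]); d["eye"]=M[:3,3]; d["rotation"]=M[:3,:3]
    cv2.imwrite(f"pics/{tag}.png",d["img"])
    np.savez(f"pics/{tag}.npz",img=d["img"],K=[d["fx"],d["fy"],d["cx"],d["cy"]],eye=d["eye"],R=d["rotation"])
    return d
def px2w(tag,u,v,z=0):
    d=np.load(f"pics/{tag}.npz"); fx,fy,cx,cy=d["K"]
    r=d["R"]@np.array([(u-cx)/fx,(v-cy)/fy,1]); e=d["eye"]
    return np.round(e+r*(z-e[2])/r[2],1)
def w2px(tag,p):
    d=np.load(f"pics/{tag}.npz"); fx,fy,cx,cy=d["K"]
    c=d["R"].T@(np.array(p)-d["eye"]); return np.round([fx*c[0]/c[2]+cx,fy*c[1]/c[2]+cy],1)
def st():
    o=robot.get_obs(); print(round(o["clock"],2),np.round(o["position"],1),np.round(o["eef_rot"],3).tolist(),np.round(o["contact_force"],1),round(o["gripper_width"],1),np.round(o["joint_positions"],2))
E
python3 - <<'E'
from h import *
for n in ("top","side"):
    d=grab(n,n); print(n,d["eye"],d["rotation"],d["fx"],d["cx"],d["cy"])
st()
E
```

```text
top [ 472.35759371   -9.59488471 1637.66854913] [[ 2.79171971e-02 -9.95728522e-01  8.80076183e-02]
 [-9.99605569e-01 -2.80777750e-02 -5.86946160e-04]
 [ 3.05549714e-03 -8.79565195e-02 -9.96119629e-01]] 510.5272725069589 317.84322522987617 195.60341087274313
side [192.5319003  982.5828114  838.30845319] [[-0.93079516 -0.20608634  0.30190858]
 [-0.36495362  0.5707348  -0.73557505]
 [-0.02071776 -0.79485232 -0.60644914]] 439.12129008898 319.2404358894085 200.17289718117297
0.1 [ 168.5 -575.3  230.5] [[-0.0, 0.281, -0.96], [0.001, -0.96, -0.281], [-1.0, -0.002, -0.0]] [-1.2  0.   0.6] 85.6 [-1.29  0.31 -0.05  1.21  0.    1.57]
```

View pics/top.png

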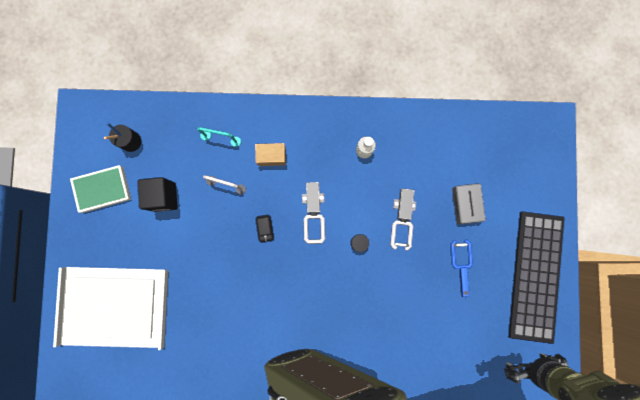

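View pics/side.png

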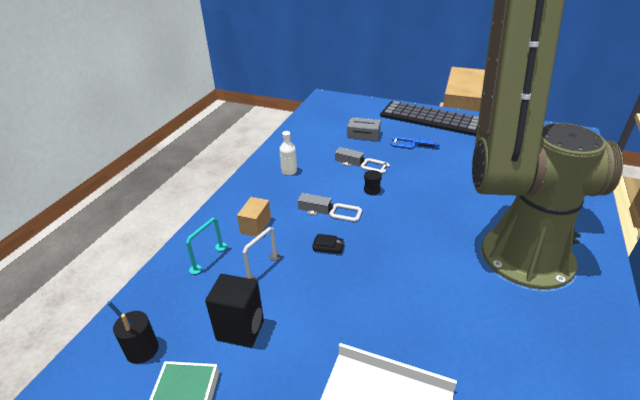

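Candidates for the clip: white rings at top (314,229) and (402,235), plus the blue one at (461,255), which is excluded. For the eye: steel at (224,185), and turquoise at (219,137), which is excluded. A close crop should decide which ring is the clip.

```bash
python3 - <<'E'
from h import *
t=cv2.imread("pics/top.png")
def c(x0,y0,w,h,s): return cv2.resize(t[y0:y0+h,x0:x0+w],None,fx=s,fy=s,interpolation=cv2.INTER_CUBIC)
a=c(290,176,130,75,6); b=c(195,165,130,25,6)
cv2.imwrite("pics/crop1.png",np.vstack([a,c(190,170,130,25,6)]))
E
```

```text
(no output)
```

View pics/crop1.png

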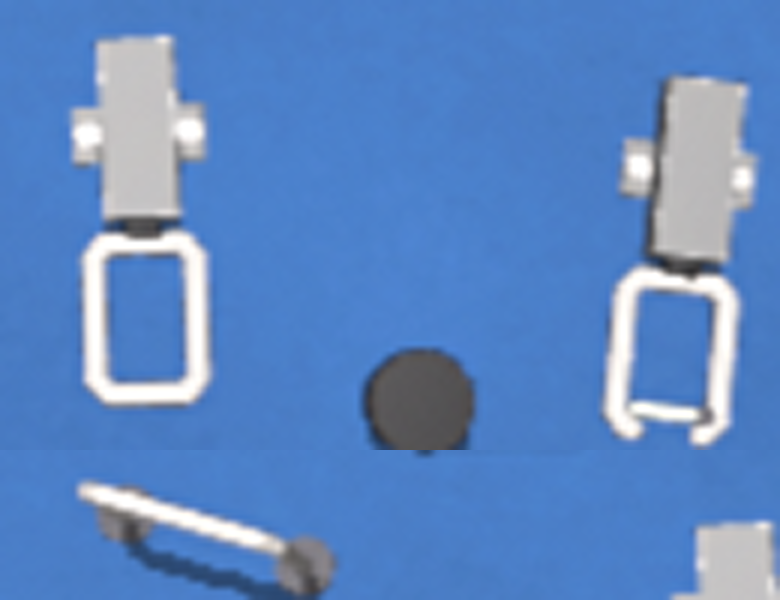

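```bash
python3 - <<'E'
from h import *
q=lambda x,y,z:px2w("top",290+x/6,176+y/6,z)
print("rear",q(686,277,6),"front",q(668,436,6),"mid",q(672,350,6), "railsL",q(622,350,6),"R",q(722,350,6))
print("pocket far",q(708,82,36),"near",q(688,260,36))
print("fob rear",q(144,243,6),"front",q(149,393,6))
e=lambda x,y,z:px2w("top",190+x/6,170+(y-450)/6,z)
print("feet R",e(305,567,0),"L",e(125,515,0),"top L",e(88,492,105),"R",e(288,548,105))
print("lens",px2w("top",360,243,31),"mouse",px2w("top",264.5,229,25),"box",px2w("top",270,154,70),"cleaner",px2w("top",366,147,100),"speaker",px2w("top",155,192,140),"reader",px2w("top",469,203,55))
# side view check
print("side eye legs tops", px2w("side",246,251,105),px2w("side",272,232,105))
E
```

```text
rear [ 539.1 -289.2    6. ] front [ 454.6 -280.8    6. ] mid [ 500.1 -282.3    6. ] railsL [ 499.4 -255.7    6. ] R [ 500.9 -308.8    6. ]
pocket far [ 640.7 -294.3   36. ] near [ 546.8 -285.    36. ]
fob rear [ 5.491e+02 -1.000e-01  6.000e+00] front [469.6  -5.1   6. ]
feet R [629.8 238.    0. ] L [655.1 335.9   0. ] top L [654.5 332.9 105. ] R [629.  231.1 105. ]
lens [ 469.  -146.8   31. ] mouse [504.5 154.6  25. ] box [736.3 141.6  70. ] cleaner [ 761.1 -153.2  100. ] speaker [601.8 469.  140. ] reader [ 602.4 -481.2   55. ]
side eye legs tops [649.7 340.4 105. ] [621.4 256.9 105. ]
```

The right-hand ring at top (402,235) is the clip: its front bar has a gap at crop (668,436) with a gate behind it. The left ring is closed. I'll move above the clip and take a wrist view.

>>> {"api": "servo_tool", "payload": {
  "commands": [
    [[0,0,0,0.096,0,0],[0,0,0,0.096,0,0],[0,0,0,0.096,0,0],[0,0,0,0.096,0,0],[2,-25,-21.3,0,0,0],[2,-25,-21.3,0,0,0],[2,-25,-21.3,0,0,0],[2,-25,-21.3,0,0,0]]
  ],
  "jaw": 0.4
}}

```text
clock: 0.77
position: [263.7, -483.5, 222.7]
eef_rot: [[-0.0, -0.1, -0.995], [0.001, -0.995, 0.1], [-1.0, -0.001, 0.0]]
contact_force: [0.6, 0.0, 0.2]
gripper_width: 33.7
```

>>> {"api": "servo_tool", "payload": {
  "commands": [
    [[2,-25,-21.3,0,0,0],[2,-25,-21.3,0,0,0],[2,-25,-21.3,0,0,0],[2,-25,-21.3,0,0,0],[2,-25,-21.3,0,0,0],[2,-25,-21.3,0,0,0],[2,-25,-21.3,0,0,0],[2,-25,-21.3,0,0,0]]
  ]
}}

```text
clock: 1.43
position: [453.4, -301.1, 206.9]
eef_rot: [[-0.001, -0.099, -0.995], [0.0, -0.995, 0.099], [-1.0, -0.0, 0.001]]
contact_force: [0.5, -0.6, 0.5]
gripper_width: 34.2
```

>>> {"api": "servo_tool", "payload": {
  "commands": [
    [[2,-25,-21.3,0,0,0],[2,-25,-21.3,0,0,0],[0,0,0,0,0,0],[0,0,0,0,0,0]]
  ]
}}

```text
clock: 1.77
position: [500.6, -255.7, 202.6]
eef_rot: [[-0.001, -0.096, -0.995], [0.0, -0.995, 0.096], [-1.0, -0.0, 0.001]]
contact_force: [-1.3, 0.2, 0.2]
gripper_width: 33.8
```

```bash
python3 - <<'E'
from h import *
st(); grab("wrist","w1"); st()
E
```

```text
1.77 [ 500.6 -255.7  202.6] [[-0.001, -0.096, -0.995], [0.0, -0.995, 0.096], [-1.0, -0.0, 0.001]] [-1.3  0.2  0.2] 33.8 [-0.47  0.26 -0.19  1.13 -0.    2.77]
1.82 [ 499.8 -256.5  202.8] [[-0.001, -0.098, -0.995], [0.0, -0.995, 0.098], [-1.0, -0.0, 0.001]] [-0.5 -0.3  0.2] 33.8 [-0.47  0.26 -0.19  1.13 -0.    2.77]
```

View pics/w1.png

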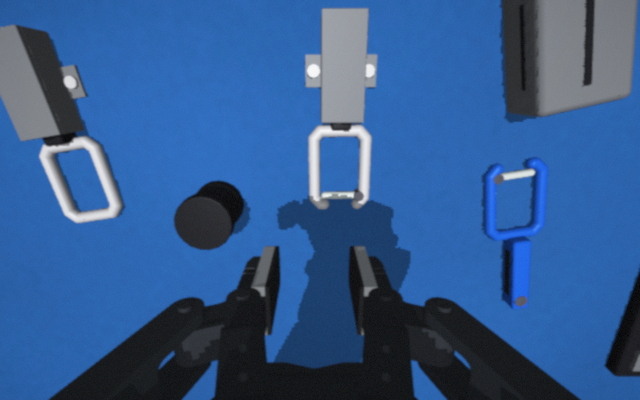

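```bash
python3 - <<'E'
from h import *
for n,u,v in (("rear",341,132),("railL r",314,143),("railL f",314.5,185),("railR r",366,143),("railR f",364,188),("tipL",322,203),("tipR",358,203)): print(n,px2w("w1",u,v,6))
for n,u,v in (("near",343,127),("far",344,9)): print(n,px2w("w1",u,v,36))
print("tcp ground",w2px("w1",[500,-256,0]),"lens",px2w("w1",207,225,62))
E
```

```text
rear [ 538.  -287.3    6. ]
railL r [ 529.4 -258.4    6. ]
railL f [ 483.8 -254.6    6. ]
railR r [ 524.1 -312.5    6. ]
railR f [ 475.2 -308.1    6. ]
tipL [ 462.3 -260.9    6. ]
tipR [ 458.5 -300.7    6. ]
near [ 546.3 -287.4   36. ]
far [ 643.7 -294.9   36. ]
tcp ground [314.4 169.2] lens [ 470.6 -150.9   62. ]
```

The wrist view shows the clip rear at (341,132), its rails at columns 314 and 365, and the mouth at row 203. The positions agree with the top view. I'll descend onto the rail on the +y world side.

>>> {"api": "servo_tool", "payload": {
  "commands": [
    [[30,-0.7,-7,0,0,0],[35,0,0,0,0,0],[35,0,0,0,0,0],[35,0,0,0,0,0],[30,0,0,0,0,0],[20,0,0,0,0,0],[8,0,0,0,0,0],[0,0,0,0,0,0]]
  ]
}}

```text
clock: 2.48
position: [504.5, -257.2, 8.4]
eef_rot: [[-0.004, -0.101, -0.995], [0.002, -0.995, 0.101], [-1.0, -0.001, 0.004]]
contact_force: [-1.1, 0.3, 0.8]
gripper_width: 34.3
```

>>> {"api": "servo_tool", "payload": {
  "commands": [
    [[3,0,0,0,0,0],[0,0,0,0,0,0]]
  ]
}}

```text
clock: 2.65
position: [507.8, -258.1, 8.5]
eef_rot: [[0.002, -0.1, -0.995], [-0.001, -0.995, 0.1], [-1.0, 0.001, -0.002]]
contact_force: [-1.0, 0.9, 0.5]
gripper_width: 33.9
```

>>> {"api": "servo_tool", "payload": {
  "commands": [
    [[3.5,0,0,0,0,0],[3,0,0,0,0,0],[0,0,0,0,0,0],[0,0,0,0,0,0]]
  ]
}}

```text
clock: 2.98
position: [507.1, -257.1, 1.1]
eef_rot: [[0.0, -0.099, -0.995], [-0.0, -0.995, 0.099], [-1.0, 0.0, -0.0]]
contact_force: [-0.2, -0.3, 0.0]
gripper_width: 34.3
```

>>> {"api": "servo_tool", "payload": {
  "commands": [
    [[0,0,0,0,0,0],[0,0,0,0,0,0],[0,0,0,0,0,0],[0,0,0,0,0,0],[0,0,0,0,0,0],[0,0,0,0,0,0]]
  ],
  "jaw": 0,
  "grip_force": 60
}}

```text
clock: 3.48
position: [507.3, -257.1, 1.2]
eef_rot: [[0.001, -0.099, -0.995], [-0.0, -0.995, 0.099], [-1.0, -0.0, -0.001]]
contact_force: [-1.0, 1.1, 5.0]
gripper_width: 9.6
```

>>> {"api": "servo_tool", "payload": {
  "commands": [
    [[-1,0,3,0,0,0],[0,0,8,0,0,0],[0,0,12,0,0,0],[0,0,0,0,0,0]]
  ]
}}

```text
clock: 3.82
position: [481.4, -254.3, 1.3]
eef_rot: [[-0.003, -0.1, -0.995], [0.001, -0.995, 0.1], [-1.0, -0.0, 0.003]]
contact_force: [-1.0, -0.6, -2.3]
gripper_width: 9.1
```

```bash
python3 - <<'E'
from h import *
st(); d=grab("wrist","w2")
cv2.imwrite("pics/w2c.png",cv2.resize(d["img"][0:300,170:470],None,fx=2,fy=2))
E
```

```text
3.82 [ 481.4 -254.3    1.3] [[-0.003, -0.1, -0.995], [0.001, -0.995, 0.1], [-1.0, -0.0, 0.003]] [-1.  -0.6 -2.3] 9.1 [-0.49  0.41 -0.48  0.68 -0.    2.76]
```

View pics/w2c.png

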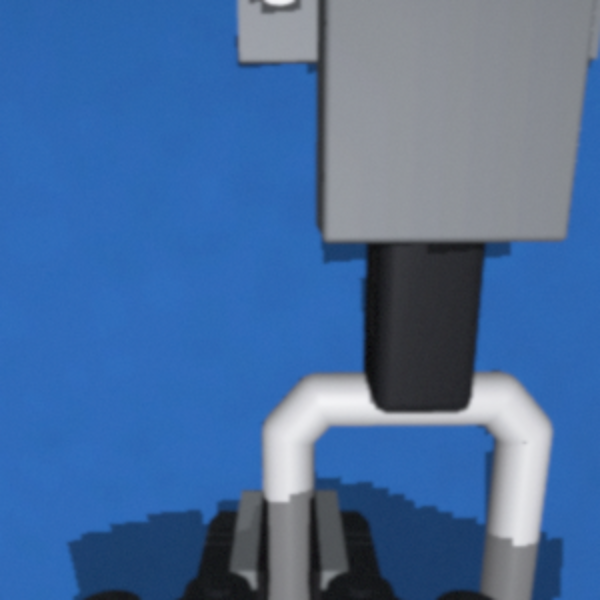

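The wrist crop shows the rail held at (290,540) and the handle sliding out at (425,320). I'll keep pulling, then lift.

>>> {"api": "servo_tool", "payload": {
  "commands": [
    [[0,0,12,0,0,0],[0,0,15,0,0,0],[0,0,15,0,0,0],[0,0,15,0,0,0],[0,0,15,0,0,0],[0,0,13,0,0,0],[0,0,6,0,0,0],[0,0,0,0,0,0]]
  ]
}}

```text
clock: 4.53
position: [392.1, -245.3, 1.5]
eef_rot: [[-0.001, -0.1, -0.995], [0.001, -0.995, 0.1], [-1.0, -0.001, 0.001]]
contact_force: [-0.3, 0.7, -1.9]
gripper_width: 9.3
```

>>> {"api": "servo_tool", "payload": {
  "commands": [
    [[-5,0,0,0,0,0],[-15,0,0,0,0,0],[-25,0,0,0,0,0],[-30,0,0,0,0,0],[-30,0,0,0,0,0],[-25,0,0,0,0,0],[-10,0,0,0,0,0],[0,0,0,0,0,0]]
  ]
}}

```text
clock: 5.2
position: [396.2, -247.1, 144.5]
eef_rot: [[0.005, -0.099, -0.995], [-0.003, -0.995, 0.099], [-1.0, 0.002, -0.005]]
contact_force: [0.9, 0.7, -2.5]
gripper_width: 9.2
```

```bash
python3 - <<'E'
from h import *
st(); d=grab("side","s2"); w=grab("wrist","w3")
cv2.imwrite("pics/s2c.png",np.hstack([cv2.resize(d["img"][80:280,270:470],(400,400)),w["img"][:,120:520]]))
E
```

```text
5.2 [ 396.2 -247.1  144.5] [[0.005, -0.099, -0.995], [-0.003, -0.995, 0.099], [-1.0, 0.002, -0.005]] [ 0.9  0.7 -2.5] 9.2 [-0.56  0.12 -0.5   0.95  0.    2.68]
```

View pics/s2c.png

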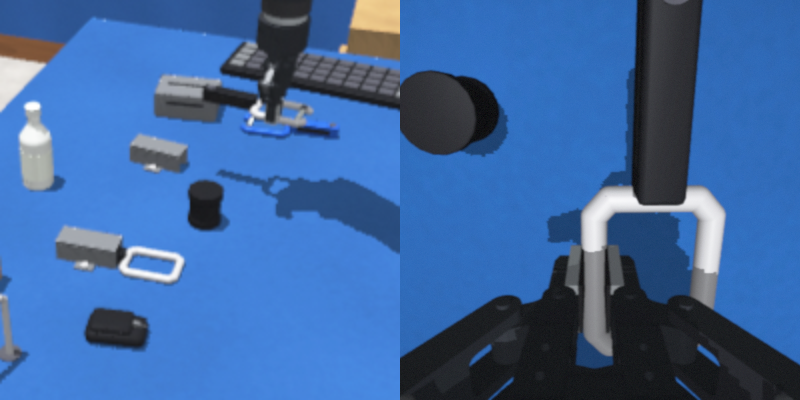

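The side view shows the clip held level and out of the pocket, with the plain ring still in its own pocket. Next I turn it about 171° and carry it to the counter in front of leg b.

>>> {"api": "servo_tool", "payload": {
  "commands": [
    [[0,0,0,-0.119,0,0],[0,0,0,-0.119,0,0],[0,0,0,-0.119,0,0],[0,0,0,-0.119,0,0],[0,0,0,-0.119,0,0],[0,0,0,-0.119,0,0],[0,0,0,-0.119,0,0],[0,0,0,-0.119,0,0]]
  ]
}}

```text
clock: 5.97
position: [392.3, -244.9, 139.3]
eef_rot: [[-0.004, 0.757, -0.653], [0.002, -0.653, -0.757], [-1.0, -0.004, 0.001]]
contact_force: [0.4, 0.7, -1.7]
gripper_width: 9.2
```

>>> {"api": "servo_tool", "payload": {
  "commands": [
    [[0,0,0,-0.119,0,0],[0,0,0,-0.119,0,0],[0,0,0,-0.119,0,0],[0,0,0,-0.119,0,0],[0,0,0,-0.119,0,0],[0,0,0,-0.119,0,0],[0,0,0,-0.119,0,0],[0,0,0,-0.119,0,0]]
  ]
}}

```text
clock: 6.63
position: [392.3, -245.0, 139.4]
eef_rot: [[-0.004, 0.971, 0.238], [0.002, 0.238, -0.971], [-1.0, -0.003, -0.003]]
contact_force: [0.3, -0.5, -1.6]
gripper_width: 9.3
```

>>> {"api": "servo_tool", "payload": {
  "commands": [
    [[0,0,0,-0.119,0,0],[0,0,0,-0.119,0,0],[0,0,0,-0.119,0,0],[0,0,0,-0.119,0,0],[0,0,0,-0.119,0,0],[0,0,0,-0.119,0,0],[0,0,0,-0.119,0,0],[0,0,0,-0.119,0,0]]
  ]
}}

```text
clock: 7.3
position: [392.3, -245.0, 139.4]
eef_rot: [[-0.003, 0.37, 0.929], [0.002, 0.929, -0.37], [-1.0, 0.001, -0.004]]
contact_force: [0.0, -0.3, -1.4]
gripper_width: 9.2
```

>>> {"api": "servo_tool", "payload": {
  "commands": [
    [[0,0,0,-0.119,0,0],[0,15,0.4,0,0,0],[0,31.3,0.8,0,0,0],[0,31.3,0.8,0,0,0],[0,31.3,0.8,0,0,0],[0,31.3,0.8,0,0,0],[0,31.3,0.8,0,0,0],[0,31.3,0.8,0,0,0]]
  ]
}}

```text
clock: 7.97
position: [450.6, -49.9, 139.6]
eef_rot: [[-0.004, 0.263, 0.965], [0.0, 0.965, -0.263], [-1.0, -0.001, -0.003]]
contact_force: [1.0, 0.3, -2.7]
gripper_width: 9.7
```

>>> {"api": "servo_tool", "payload": {
  "commands": [
    [[0,31.3,0.8,0,0,0],[0,31.3,0.8,0,0,0],[0,31.3,0.8,0,0,0],[0,31.3,0.8,0,0,0],[0,31.3,0.8,0,0,0],[0,31.3,0.8,0,0,0],[0,15,0.4,0,0,0],[0,0,0,0,0,0]]
  ]
}}

```text
clock: 8.63
position: [510.0, 145.4, 139.6]
eef_rot: [[-0.002, 0.259, 0.966], [0.0, 0.966, -0.259], [-1.0, -0.001, -0.002]]
contact_force: [0.1, -0.8, -1.8]
gripper_width: 9.2
```

```bash
python3 - <<'E'
from h import *
st(); w=grab("wrist","w4")
E
```

```text
8.63 [510.  145.4 139.6] [[-0.002, 0.259, 0.966], [0.0, 0.966, -0.259], [-1.0, -0.001, -0.002]] [ 0.1 -0.8 -1.8] 9.2 [ 0.28  0.24 -0.36  0.97  0.    0.54]
```

View pics/w4.png

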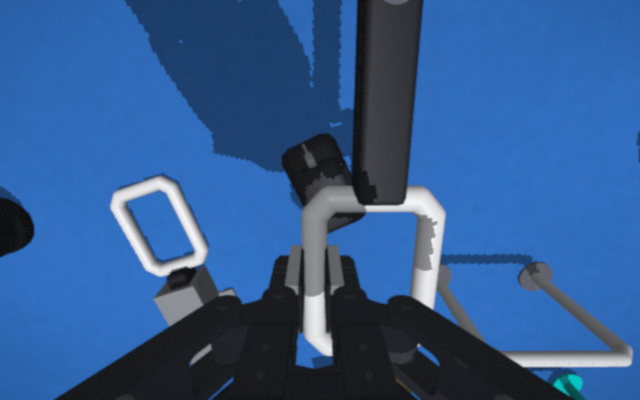

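```bash
python3 - <<'E'
from h import *
print("b",px2w("w4",444,270),"a",px2w("w4",536,273)); print(w2px("w4",[632,236,0]),w2px("w4",[655,334,0]))
print("mouse",px2w("w4",323,180,25), "mouse corner near",px2w("w4",362,215,15))
E
```

```text
b [628.7 246.9   0. ] a [655.7 334.7   0. ]
[433.6 275.3] [535.3 272.5]
mouse [501.6 155.3  25. ] mouse corner near [544.3 180.1  15. ]
```

>>> {"api": "servo_tool", "payload": {
  "commands": [
    [[0,31,1.1,0,0,0],[0,31,1.1,0,0,0],[0,29.6,1.1,0,0,0],[20,0,0,0,0,0],[30,0,0,0,0,0],[30,0,0,0,0,0],[25,0,0,0,0,0],[10,0,0,0,0,0]]
  ]
}}

```text
clock: 9.35
position: [533.8, 227.2, 22.1]
eef_rot: [[-0.007, 0.264, 0.964], [-0.004, 0.964, -0.264], [-1.0, -0.005, -0.006]]
contact_force: [-0.5, -1.0, -2.3]
gripper_width: 9.4
```

>>> {"api": "servo_tool", "payload": {
  "commands": [
    [[8,0,0,0,0,0],[6,0,0,0,0,0],[0,0,0,0,0,0],[0,0,0,0,0,0]]
  ]
}}

```text
clock: 9.68
position: [538.1, 230.3, 13.7]
eef_rot: [[0.001, 0.263, 0.965], [0.0, 0.965, -0.263], [-1.0, 0.001, 0.001]]
contact_force: [-0.5, -0.2, -1.9]
gripper_width: 9.4
```

>>> {"api": "servo_tool", "payload": {
  "commands": [
    [[4,0,0,0,0,0],[3,0,0,0,0,0],[2,0,0,0,0,0],[0,0,0,0,0,0],[0,0,0,0,0,0]]
  ]
}}

```text
clock: 10.1
position: [537.3, 230.4, 3.8]
eef_rot: [[-0.0, 0.263, 0.965], [-0.0, 0.965, -0.263], [-1.0, -0.0, -0.0]]
contact_force: [0.5, 0.2, -2.2]
gripper_width: 8.9
```

>>> {"api": "servo_tool", "payload": {
  "commands": [
    [[1.5,0,0,0,0,0],[1,0,0,0,0,0],[0,0,0,0,0,0],[0,0,0,0,0,0]]
  ]
}}

```text
clock: 10.43
position: [537.5, 230.4, 1.3]
eef_rot: [[0.0, 0.263, 0.965], [0.0, 0.965, -0.263], [-1.0, 0.0, 0.0]]
contact_force: [0.3, -1.1, -2.1]
gripper_width: 9.1
```

>>> {"api": "servo_tool", "payload": {
  "commands": [
    [[0,0,0,0,0,0],[0,0,0,0,0,0],[0,0,0,0,0,0],[0,0,0,0,0,0],[0,0,0,0,0,0]]
  ],
  "jaw": 0.36
}}

```text
clock: 10.85
position: [537.5, 230.4, 1.4]
eef_rot: [[0.0, 0.263, 0.965], [0.0, 0.965, -0.263], [-1.0, 0.0, 0.0]]
contact_force: [-0.1, -0.3, -0.5]
gripper_width: 30.6
```

>>> {"api": "servo_tool", "payload": {
  "commands": [
    [[-10,0,0,0,0,0],[-25,0,0,0,0,0],[-30,0,0,0,0,0],[-20,0,0,0,0,0],[0,0,0,0,0,0],[0,0,0,0,0,0]]
  ]
}}

```text
clock: 11.35
position: [538.7, 231.0, 88.4]
eef_rot: [[0.003, 0.263, 0.965], [0.002, 0.965, -0.263], [-1.0, 0.002, 0.003]]
contact_force: [0.2, 0.1, -0.1]
gripper_width: 30.6
```

```bash
python3 - <<'E'
from h import *
st(); w=grab("wrist","w5"); t=grab("top","t5")
cv2.imwrite("pics/t5c.png",np.vstack([cv2.resize(t["img"][165:255,195:335],(800,514),interpolation=cv2.INTER_CUBIC)]))
cv2.imwrite("pics/w5c.png",np.vstack([w["img"],cv2.resize(t["img"][170:250,215:285],(0,0),fx=2.5,fy=2.5,interpolation=cv2.INTER_CUBIC)][:1]))
E
```

```text
11.35 [538.7 231.   88.4] [[0.003, 0.263, 0.965], [0.002, 0.965, -0.263], [-1.0, 0.002, 0.003]] [ 0.2  0.1 -0.1] 30.6 [ 0.4   0.38 -0.3   0.89  0.    0.67]
```

View pics/w5c.png

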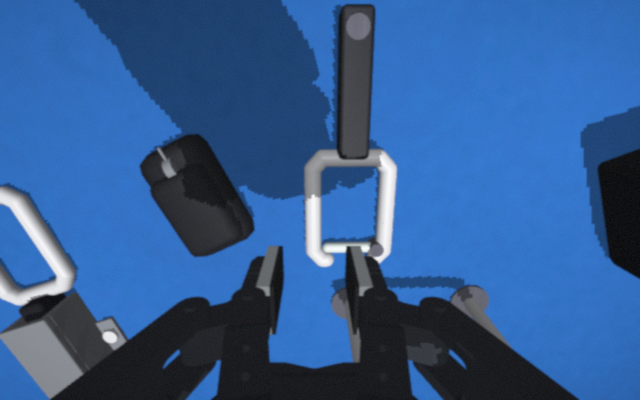

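The wrist view shows the clip lying flat: handle from (356,8) to (353,157), ring rear bar at (351,157), mouth near (350,262). The leg feet are at (343,303) and (470,297).

```bash
python3 - <<'E'
from h import *
p=lambda *a:px2w("w5",*a)
print("handle near",p(354,157,24),"far",p(359,6,24))
print("rear bar",p(351,158,6),"railL",p(314,175,6),p(313,245,6),"railR",p(390,175,6),p(385,245,6))
print("tips",p(330,262,6),p(377,252,6))
print("feet b",p(343,302,0),"a",p(468,297,0))
for t in ("top","t5"): print(w2px(t,[632,236,0]),w2px(t,[628.7,246.9,0]))
g=np.load("pics/t5.npz")["img"]; cv2.imwrite("pics/t5d.png",np.vstack([cv2.resize(g[165:240,195:295],None,fx=8,fy=8,interpolation=cv2.INTER_CUBIC)]))
E
```

```text
handle near [507.7 266.4  24. ] far [424.7 288.4  24. ]
rear bar [511.9 265.5   6. ] railL [516.9 237.2   6. ] [570.3 221.8   6. ] railR [531.2 289.6   6. ] [584.9 275.3   6. ]
tips [588.1 230.8   6. ] [589.2 268.1   6. ]
feet b [631.3 231.4   0. ] a [654.1 333.6  -0. ]
[241.5 188.8] [238.1 189.8]
[241.5 188.8] [238.1 189.8]
```

View pics/t5d.png

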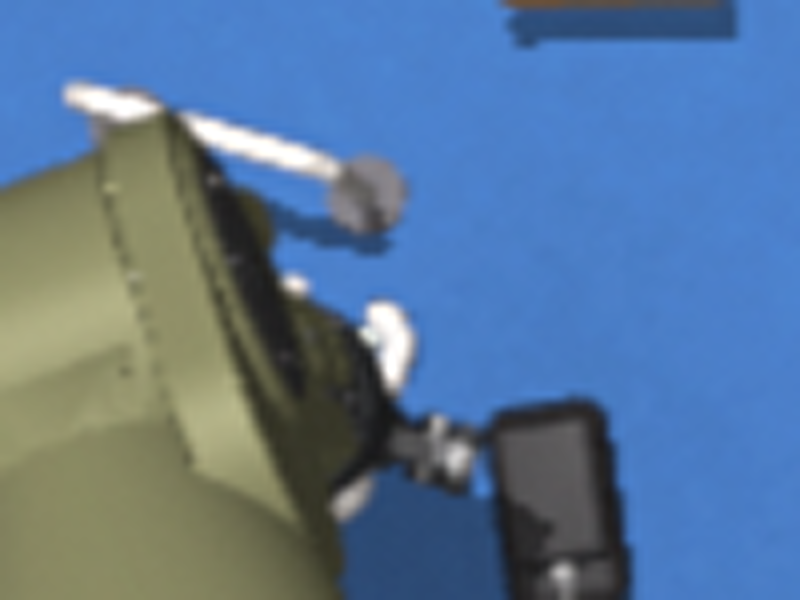

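The top crop shows the leg b flange at (367,195), giving a leg at about (630,237). Now I regrasp by the handle.

>>> {"api": "servo_tool", "payload": {
  "commands": [
    [[0,8.7,-28,0,0,0],[0,8.5,-28,0,0,0],[0,8.5,-28,0,0,0],[0,0,0,0,0,0],[20,0,0,0,0,0],[25,0,0,0,0,0],[15,0,0,0,0,0],[0,0,0,0,0,0]]
  ],
  "jaw": 0.55
}}

```text
clock: 12.12
position: [460.0, 275.1, 22.2]
eef_rot: [[-0.006, 0.263, 0.965], [-0.004, 0.965, -0.263], [-1.0, -0.006, -0.005]]
contact_force: [-1.2, -0.8, -0.1]
gripper_width: 47.0
```

>>> {"api": "servo_tool", "payload": {
  "commands": [
    [[12,0,0,0,0,0],[8,0,0,0,0,0],[0,0,0,0,0,0],[0,0,0,0,0,0],[0,0,0,0,0,0]]
  ]
}}

```text
clock: 12.53
position: [463.4, 277.3, 6.8]
eef_rot: [[0.0, 0.263, 0.965], [0.0, 0.965, -0.263], [-1.0, 0.0, 0.0]]
contact_force: [-0.2, 0.5, 0.2]
gripper_width: 47.3
```

>>> {"api": "servo_tool", "payload": {
  "commands": [
    [[2,0,0,0,0,0],[0,0,0,0,0,0],[0,0,0,0,0,0],[0,0,0,0,0,0],[0,0,0,0,0,0],[0,0,0,0,0,0],[0,0,0,0,0,0],[0,0,0,0,0,0]]
  ],
  "jaw": 0,
  "grip_force": 80
}}

```text
clock: 13.2
position: [463.6, 277.5, 5.0]
eef_rot: [[0.001, 0.263, 0.965], [0.001, 0.965, -0.263], [-1.0, 0.001, 0.001]]
contact_force: [-0.7, -0.3, 5.2]
gripper_width: 18.2
```

>>> {"api": "servo_tool", "payload": {
  "commands": [
    [[-2,0,0,0,0,0],[-3,0,0,0,0,0],[0,0,0,0,0,0],[0,0,0,0,0,0]]
  ]
}}

```text
clock: 13.53
position: [462.9, 277.1, 9.2]
eef_rot: [[-0.0, 0.263, 0.965], [-0.0, 0.965, -0.263], [-1.0, -0.0, -0.0]]
contact_force: [-0.1, -0.1, -2.8]
gripper_width: 18.4
```

```bash
python3 - <<'E'
from h import *
st(); w=grab("wrist","w6"); d=grab("side","s6")
cv2.imwrite("pics/w6c.png",np.vstack([w["img"][200:400],cv2.resize(d["img"][210:290,200:440],(640,213),interpolation=cv2.INTER_CUBIC)]))
E
```

```text
13.53 [462.9 277.1   9.2] [[-0.0, 0.263, 0.965], [-0.0, 0.965, -0.263], [-1.0, -0.0, -0.0]] [-0.1 -0.1 -2.8] 18.4 [ 0.54  0.4  -0.49  0.69  0.    0.81]
```

View pics/w6c.png

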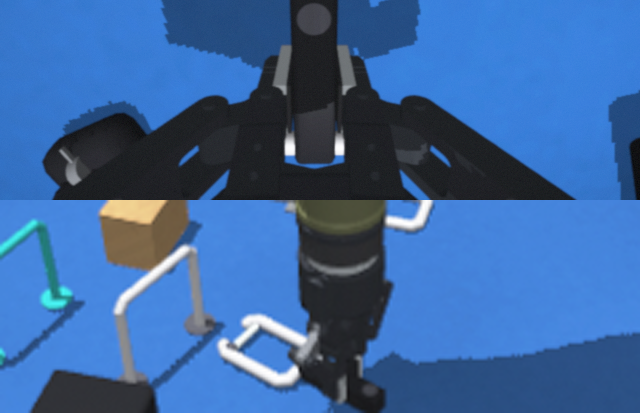

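```bash
python3 - <<'E'
from h import *
q=lambda x,y,z:px2w("side",200+x*240/640,210+(y-200)*80/213,z)
import shutil
q=lambda x,y,z:px2w("s6",200+x*240/640,210+(y-200)*80/213,z)
print("foot b",q(203,323,0),"leg b at top",q(193,250,105),"leg a foot",q(134,380,0),"leg a top",q(122,308,105))
for n,x,y in (("front far corner",252,322),("front near corner",226,352),("rear near corner",290,380),("rear far",312,340)): print(n,q(x,y,10))
E
```

```text
foot b [628.4 238.    0. ] leg b at top [626.  245.4 105. ] leg a foot [656.9 331.2   0. ] leg a top [651.  339.3 105. ]
front far corner [577.6 228.6  10. ]
front near corner [584.6 275.2  10. ]
rear near corner [512.  287.4  10. ]
rear far [511.9 231.1  10. ]
```

Both cameras put leg b near (630,237.5). I shift the clip 4 mm sideways, then push along its axis (tool z).

>>> {"api": "servo_tool", "payload": {
  "commands": [
    [[0,4,0,0,0,0],[0,0,10,0,0,0],[0,0,10,0,0,0],[0,0,10,0,0,0],[0,0,4,0,0,0],[0,0,0,0,0,0]]
  ]
}}

```text
clock: 14.13
position: [498.8, 271.8, 9.4]
eef_rot: [[0.001, 0.264, 0.964], [0.0, 0.964, -0.264], [-1.0, 0.001, 0.001]]
contact_force: [0.5, 0.3, -2.4]
gripper_width: 18.4
```

```bash
python3 - <<'E'
from h import *
st(); d=grab("side","s7"); t=grab("top","t7")
cv2.imwrite("pics/s7c.png",np.hstack([cv2.resize(d["img"][215:275,230:330],(500,300),interpolation=cv2.INTER_CUBIC),cv2.resize(t["img"][170:230,215:275],(300,300),interpolation=cv2.INTER_CUBIC)]))
E
```

```text
14.13 [498.8 271.8   9.4] [[0.001, 0.264, 0.964], [0.0, 0.964, -0.264], [-1.0, 0.001, 0.001]] [ 0.5  0.3 -2.4] 18.4 [ 0.5   0.44 -0.42  0.71 -0.    0.77]
```

View pics/s7c.png

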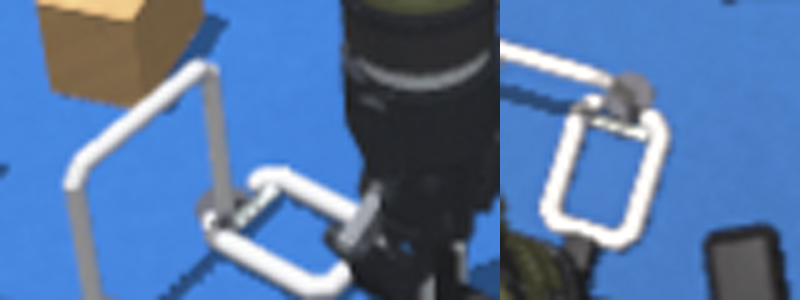

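The side and top crops show leg b right at the mouth between the front tips: side (225,215), top (628,100). Now I push in.

>>> {"api": "servo_tool", "payload": {
  "commands": [
    [[0,0,6,0,0,0],[0,0,6,0,0,0],[0,0,6,0,0,0],[0,0,6,0,0,0],[0,0,0,0,0,0]]
  ]
}}

```text
clock: 14.65
position: [519.9, 266.1, 8.9]
eef_rot: [[-0.002, 0.262, 0.965], [0.001, 0.965, -0.262], [-1.0, 0.001, -0.002]]
contact_force: [-3.3, 3.3, -2.7]
gripper_width: 18.0
```

>>> {"api": "servo_tool", "payload": {
  "commands": [
    [[0,0,6,0,0,0],[0,0,6,0,0,0],[0,0,6,0,0,0],[0,0,0,0,0,0]]
  ]
}}

```text
clock: 14.98
position: [538.7, 262.4, 9.4]
eef_rot: [[0.001, 0.262, 0.965], [0.003, 0.965, -0.262], [-1.0, 0.003, 0.0]]
contact_force: [0.2, 5.6, -3.1]
gripper_width: 18.3
```

>>> {"api": "servo_tool", "payload": {
  "commands": [
    [[0,0,6,0,0,0],[0,0,6,0,0,0],[0,0,6,0,0,0],[0,0,0,0,0,0]]
  ]
}}

```text
clock: 15.32
position: [557.1, 256.3, 9.8]
eef_rot: [[0.003, 0.263, 0.965], [-0.0, 0.965, -0.263], [-1.0, 0.0, 0.003]]
contact_force: [0.5, 0.5, -2.5]
gripper_width: 18.2
```

The force has dropped back to about 0, so the leg has slipped past the gate. I go a little deeper and then draw back to feel whether the shut gate blocks.

>>> {"api": "servo_tool", "payload": {
  "commands": [
    [[0,0,6,0,0,0],[0,0,0,0,0,0],[0,0,0,0,0,0],[0,0,-10,0,0,0],[0,0,-10,0,0,0],[0,0,-10,0,0,0],[0,0,0,0,0,0],[0,0,0,0,0,0]]
  ]
}}

```text
clock: 15.98
position: [530.5, 262.9, 9.3]
eef_rot: [[-0.0, 0.261, 0.965], [-0.0, 0.965, -0.261], [-1.0, -0.0, -0.0]]
contact_force: [-0.1, 0.3, -1.5]
gripper_width: 18.4
```

>>> {"api": "servo_tool", "payload": {
  "commands": [
    [[0,0,-3,0,0,0],[0,0,-3,0,0,0],[0,0,0,0,0,0],[0,0,0,0,0,0]]
  ]
}}

```text
clock: 16.32
position: [526.1, 264.3, 9.4]
eef_rot: [[0.0, 0.263, 0.965], [0.0, 0.965, -0.263], [-1.0, 0.0, 0.0]]
contact_force: [0.1, 0.6, -2.1]
gripper_width: 18.2
```

>>> {"api": "servo_tool", "payload": {
  "commands": [
    [[0,0,-2,0,0,0],[0,0,0,0,0,0],[0,0,0,0,0,0]]
  ]
}}

```text
clock: 16.57
position: [525.7, 264.6, 9.6]
eef_rot: [[0.003, 0.263, 0.965], [-0.0, 0.965, -0.263], [-1.0, 0.0, 0.003]]
contact_force: [4.2, -1.7, -4.2]
gripper_width: 18.5
```

>>> {"api": "servo_tool", "payload": {
  "commands": [
    [[0,0,-2,0,0,0],[0,0,0,0,0,0],[0,0,0,0,0,0]]
  ]
}}

```text
clock: 16.82
position: [525.5, 264.8, 9.9]
eef_rot: [[0.006, 0.264, 0.964], [-0.001, 0.965, -0.264], [-1.0, 0.0, 0.006]]
contact_force: [9.5, -2.6, -5.7]
gripper_width: 18.3
```

Drawing back meets about 10 N with the leg at x≈60 of the clip, so the shut gate holds it. I centre the leg, lower the clip and release.

>>> {"api": "servo_tool", "payload": {
  "commands": [
    [[0,0,6,0,0,0],[0,0,10,0,0,0],[0,0,10,0,0,0],[0,0,0,0,0,0],[2,0,0,0,0,0],[1.5,0,0,0,0,0],[1,0,0,0,0,0],[0,0,0,0,0,0]]
  ]
}}

```text
clock: 17.48
position: [546.7, 258.3, 5.0]
eef_rot: [[-0.0, 0.263, 0.965], [-0.0, 0.965, -0.263], [-1.0, -0.001, -0.0]]
contact_force: [-0.5, -1.2, 2.4]
gripper_width: 18.3
```

>>> {"api": "servo_tool", "payload": {
  "commands": [
    [[0.5,0,0,0,0,0],[0,0,0,0,0,0],[0,0,0,0,0,0]]
  ]
}}

```text
clock: 17.73
position: [546.7, 258.3, 5.0]
eef_rot: [[-0.0, 0.263, 0.965], [-0.0, 0.965, -0.263], [-1.0, -0.0, 0.0]]
contact_force: [-3.0, -2.2, 6.3]
gripper_width: 18.2
```

>>> {"api": "servo_tool", "payload": {
  "commands": [
    [[0,0,0,0,0,0],[0,0,0,0,0,0],[0,0,0,0,0,0],[0,0,0,0,0,0],[-8,0,0,0,0,0],[-15,0,0,0,0,0],[-25,0,0,0,0,0],[-30,0,0,0,0,0]]
  ],
  "jaw": 0.5
}}

```text
clock: 18.4
position: [545.7, 257.8, 82.0]
eef_rot: [[-0.003, 0.263, 0.965], [-0.001, 0.965, -0.263], [-1.0, -0.002, -0.003]]
contact_force: [0.4, 0.0, 0.1]
gripper_width: 42.8
```

>>> {"api": "servo_tool", "payload": {
  "commands": [
    [[-35,0,0,0,0,0],[-35,0,-10,0,0,0],[-20,0,-25,0,0,0],[-10,0,-30,0,0,0],[0,0,-30,0,0,0],[0,0,-15,0,0,0],[0,0,0,0,0,0],[0,0,0,0,0,0]]
  ]
}}

```text
clock: 19.07
position: [440.9, 287.6, 182.6]
eef_rot: [[0.001, 0.261, 0.965], [-0.0, 0.965, -0.261], [-1.0, 0.0, 0.001]]
contact_force: [0.9, 0.1, -0.4]
gripper_width: 42.7
```

```bash
python3 - <<'E'
from h import *
st(); d=grab("side","s8"); w=grab("wrist","w8"); t=grab("top","t8")
a=cv2.resize(d["img"][205:285,220:380],(400,200),interpolation=cv2.INTER_CUBIC)
b=cv2.resize(t["img"][120:260,190:430],(400,233),interpolation=cv2.INTER_CUBIC)
c=np.zeros((433,400,3),np.uint8); e=w["img"][150:400,120:520]; c[:250]=e
c[250:]=cv2.resize(d["img"][100:285,200:440],(400,183))
cv2.imwrite("pics/fin.png",np.hstack([np.vstack([a,b]),c]))
E
```

```text
19.07 [440.9 287.6 182.6] [[0.001, 0.261, 0.965], [-0.0, 0.965, -0.261], [-1.0, 0.0, 0.001]] [ 0.9  0.1 -0.4] 42.7 [ 0.58  0.2  -0.31  1.06 -0.    0.84]
```

View pics/fin.png

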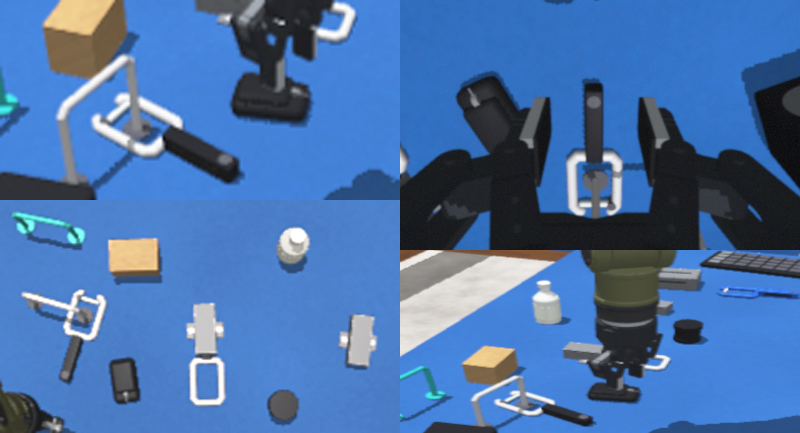

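The final views show the clip flat with leg b inside its ring and the gate shut across the mouth. The bystanders and the plain ring are in place and the gripper is clear.

```bash
python3 -c "
from plant import robot
print(robot.finish_job())"
```

```text
the job is handed in; nothing more can be done
None
```

The job is done and handed in at about 19 s of robot time (limit 64 s); no verdict was reported.

**What I did:**
- I gripped the snap clip by one rail and pulled it right out of its pocket.
- I laid it flat on the counter and let go, then took it up again by the handle.
- I pushed its gate past leg b of the steel eye, then left the clip flat on the counter and drew the arm clear.

**Checks:**
- **Gate:** the push force rose to about 6 N and then fell to about 0. Drawing back then met about 10 N with the leg at x≈60 mm of the clip, so the gate had shut behind it.
- **Final pictures:** they show leg b inside the ring and the clip flat. The plain ring is still in its pocket and the bystanders look unmoved. I judged that by eye and did not measure it.
- **Disagreements:** the cameras differed by a few mm on where leg b stands; one partly hidden view was about 10 mm off. The jaw opening read 9 mm on the 12 mm rail. Neither caused trouble.

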